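# Close and latch the sliding lid of a toy-shop showcase

## Robot

A 6-joint arm with a two-finger parallel gripper is mounted at the origin on the work surface. World frame = base frame: x ahead of the robot, y to its left, z up, the work surface at z = 0. Lengths are in m, angles in rad, forces in N, time in s.
With the tool pointing down it reaches from about 0.35 to 0.775 m from the base axis. Payload 7.3 kg.
Tool frame: the origin (TCP) lies on the centre line of the jaws, within the pads' length; the fingertips stand 14 mm ahead of it and the grasp point (between the pads) lies 5 mm behind it; z points along the fingers, y is the direction in which the jaws open and shut (so a half turn about z gives the same grasp; the last joint's range is limited). The gripper opens to 92 mm and grips with 3 to 60 N. Pads are 19 mm wide; open, the fingers measure 130 mm over their backs; the gripper's body (75 mm by 190 mm) begins 47 mm behind the grasp point.
Start: joints at [-0.146, 0.342, 1.524, -0, 1.275, -0.146], TCP at [0.525, 0, 0.241] pointing down, gripper open.
Joint ranges: [-2.53, 2.53], [-0.77, 2.02], [0.04, 2.7], [-1, 4.14], [0.28, 2.66], [-3.11, 3.11]. Speed limits (rad/s): [2.57, 2.57, 3.14, 3.14, 3.14, 3.14].

## Interface

Orientations are given as [roll, pitch, yaw] about the fixed x, y, z axes, in that order (R = Rz(yaw) Ry(pitch) Rx(roll)).
In Python, from cell import telemetry, cams, robot gives the robot as it stands.
- The arm moves only by the tool servo_tool, never from a script. Its argument "targets" is text: rows parted by semicolons, each of 4 numbers parted by spaces: the shift along the tool's x, y, z in mm, then the turn about the tool's z in rad. In form: x y z yaw; .... A call has 1 to 20 rows; each row shifts and turns the pose as measured when the row begins, along the tool's axes as they then stand; what a row does not reach is not made up. A row lasts 1/8 s, in which the tool goes at most 62.5 mm and 10.7 degrees, less where a joint would pass 70% of its speed; a pose out of reach is approached as far as the arm can. A call with a gripper value outside its range is refused whole. "hand" is the opening, from 0 (shut) to 1 (fully open), set as the call begins (left out, the last holds). The fingers move at their own pace and stop on an object; "squeeze" is the grip in N (left out, the last holds). Time passes only in rows, so rows that do not move let the fingers close. It gives the time, the measured TCP pose, the force and the opening at its end, in the units of the state.
- telemetry.observe(): the state, without advancing time (a new reading comes with each control period).
- cams.read_camera(name): name is "scene" or "side" or "wrist"; returns a dict with "color" (384x512x3 uint8, red, green, blue), "K" (3x3 intrinsics, pixels), "R" (3x3) and "t" (3): a world point X has camera coordinates R X + t. Camera axes: x right, y down, z forward; pixel columns grow to the right and rows downward; lengths in m; the calibration is good to about 2 mm. The wrist camera is an equidistant fisheye: a pixel r from the principal point sees the ray r / f radians off the axis. A picture is of the moment at which its call begins. There is no depth.
- robot.hand_in(): hands the job in, once; it reports no verdict.
Trained networks look in a picture, given as the dict that the camera call returned (one of the last four; its "shot" number tells which), for a name from the list of things; names that differ only in an ending like _2 or _b are one class to them, and where a whole thing is asked for, a point or a joint stands for the part that bears it (a point fixed in the world has none). Each returns a list of dicts, best first, with "score" (0 to 1); they miss things now and then, are a little off and sometimes report something else, mostly with a low value. They report only what shows in the picture. A call takes as long as a camera call.
- cams.cut_out(picture, query): "region" (384x512 bool, what is visible of it) and "extent" ([centre column, centre row, width, height] in pixels, round what is visible of it).
The state is a dict: "time": time; "qpos": joint angles; "qvel": joint speeds; "joint_efforts": joint torques, N m; "tool_pos": TCP position; "tool_rot": TCP orientation; "contact_force": force on the tool from outside, world axes, zero at the start; "torque": the same for the moment, N m; "opening": finger opening in m.
Only numpy, scipy, OpenCV 4.12 (cv2) and the standard library are available. Lean on these libraries where they do the work, as an engineer would, in place of code of your own. Each camera call takes 0.05 s, during which the arm holds its last target.

## Task

Close the little counter-top showcase: with a fingertip press the long spring bar on its front shelf right down, and hold it down while pushing the lid's upright rail sideways, so that the lid slides past the locking bolt. Then push the lid fully home over the toys, so that the bolt springs up behind it. Only press and push: do not take hold of the rail (never touch its leading side), leave the other things standing where they are, and finish clear of everything.

Things in the scene. Friction and masses are not known exactly. Their poses are not given: they have to be found in the camera images.
- case: White and aluminium showcase, fixed. Origin on the counter surface; x axis across it, away from the robot at yaw 0; y axis = the way the lid closes. In case mm: x -150 to 170, y -205 to 180. Front shelf (bare but for the press bar) x -150 to -85, 46 high; lid track x -85 to 95, guides 69 high; open bay with toy cars y 17 to 171; rear ledge x 95 to 170, 60 high.
- bar_top (a point): Centre of the top of the dark steel press bar: ribbed, 105 long (case y -115 to -10) x 26 wide, at case x -126 on the front shelf. Top 58 mm above the counter when up, 50 when fully pressed (4 above the shelf). Axes as the case's. It goes straight down as one piece wherever it is pressed.
- bar (a joint): Press bar and bolt, one rigid piece: 0 = up (locked), 0.008 m = fully down. Spring: 1.8 N up, 5.4 N fully down; it comes up when let go. The bolt lets the lid pass from 0.0065 on. Once the lid's leading edge is over the bolt, the lid keeps the bolt down (about 0.006) until it has passed.
- bolt_top (a point): Top of the square steel locking bolt, 10 x 10, in the lid's track at case x -60, y 0; it stands 6 above the track when up and is 2 below it when the bar is fully pressed. It moves with the bar.
- lid (a joint): Travel of the lid along case y, m; starts at 0.002 to 0.028 (open). Its leading edge is at case y = travel - 0.040. The raised bolt stops it at 0.035 (and, once closed, from going back below 0.205). From 0.205 on it is clear of the bolt, which springs up behind it; 0.209 = home at the end stop. Friction about 1.2 N. It runs in guides and cannot be lifted.
- push_face (a point): Point on the face to push: the -y side of the lid's upright aluminium rail (8 thick), where it overhangs the shelf, in line with the bar (case x -126), 78.5 mm above the counter. The face there spans case x -150 to -92 and 62 to 95 mm above the counter (clear over the bar) and lies at case y = travel - 0.060 m. Axes as the case's: push along +y.
- rail_lead (a point): Point on the opposite, leading (+y) face of the same rail, 8 mm ahead of push_face; this side is not to be touched. Axes as the case's.
- car_a: Toy car, 70 x 34 x 33 high, loose on the counter in front of the case. Origin under its centre.
- car_b: Toy car, as car_a.
- tape: Roll of clear tape lying flat, 84 across, 22 high, loose in front of the case. Origin under its centre.
- robot_toy: Toy robot, 30 x 62 x 90 high, standing loose on the rear ledge. Origin under its feet.
- card_pack: Pack of cards, 40 x 70 x 60 high, loose on the rear ledge. Origin under its centre.
- pen_cup: Black cup, 72 across, 95 high, loose on the counter beyond the +y end of the case. Origin under its centre.
- toy_box: Small carton, 50 x 80 x 37 high, loose on the counter beyond the -y end of the case. Origin under its centre.

How it is judged:
On the way, in this order (a step that is already met when the one before it is completed fails the run):
1. the bar is held down by a finger (at least 6.5 mm) while the lid is still before the bolt (value of joint bar above 0.0065 m and value of joint lid below 0.04 m and contact force between the fingers and bar above 1 N), for 0.1 s.
2. the lid has been pushed on over the lowered bolt (travel above 50 mm) (value of joint lid above 0.05 m and value of joint bar above 0.005 m).
At the end, for the whole second after the job is handed in: The lid is home and at rest (travel above 204.5 mm of 209) and the bolt stands up behind it (bar no more than 1.5 mm below its upper end) (value of joint lid above 0.2045 m and value of joint bar below 0.0015 m and velocity of joint lid between -0.01 and 0.01 m/s); the robot touches nothing.
It fails at once if the rail is taken hold of: its leading side is touched with more than 2 N (contact force between the fingers and lid_c8 above 2 N or contact force between the fingers and lid_c9 above 2 N).
It fails at once if one of the loose things around is lifted, carried, knocked over or shifted by more than 30 mm (distance of any of car_a, car_b, tape, robot_toy, card_pack, pen_cup, toy_box from where it was at the start of the episode above 0.03 m or angle between any of car_a, car_b, tape, robot_toy, card_pack, pen_cup, toy_box's own z axis and vertical above 0.5 rad).
It also fails if it takes over 38 s, if anything falls off the work surface, if the arm or the gripper's body presses on something with over 40 N, if the wrist force passes 120 N, or if a joint passes its speed limit or range.

## Working session

There is one attempt and no reset: what is moved stays moved. The work goes in short steps, Python scripts to look and compute and a tool call to move; the robot and the scene stay as the last step left them, time stands still between calls to the robot, and variables do not carry over. Pictures are saved under pics/ and viewed, and the job is handed in when it is done.

Besides the shell and the picture viewer there is one more tool, called as name(argument=value, ...), one argument or row to a line, values as JSON. servo_tool: Moves the arm, as the interface text tells. Its arguments: {"type":"object","properties":{"targets":{"type":"string"},"hand":{"type":"number"},"squeeze":{"type":"number"}},"required":["targets"]}

```bash
mkdir -p pics; ls
python3 - <<'E'
from cell import telemetry, cams, robot
import cv2
print(telemetry.observe())
for n in ["scene","side","wrist"]:
    p=cams.read_camera(n); print(n,p["K"],p["R"],p["t"])
    cv2.imwrite(f"pics/{n}0.png",cv2.cvtColor(p["color"],cv2.COLOR_RGB2BGR))
    for q in ["bar_top","bolt_top","push_face","case"]:
        for r in cams.cut_out(p,q)[:2]: print(n,q,round(r["score"],2),r["extent"])
E
```

```text
pics
{'time': 0.0, 'qpos': array([-1.46000027e-01,  3.42718253e-01,  1.52502487e+00, -1.70040485e-05,
        1.27540800e+00, -1.46009537e-01]), 'qvel': array([-0.00059341,  0.00021237, -0.00232739, -0.00244181, -0.00016391,
        0.00051912]), 'joint_efforts': array([ 7.61924657e-04, -4.31245601e+01, -2.44219762e+01,  7.17750052e-02,
        5.59406646e-02, -1.04314388e-04]), 'tool_pos': array([5.24606665e-01, 7.50831334e-05, 2.40044534e-01]), 'tool_rot': array([-3.14004840e+00, -2.10656555e-04,  1.57081064e+00]), 'contact_force': array([-0.39242996,  0.73975563, -0.383332  ]), 'torque': array([0.01920849, 0.0075412 , 0.00714129]), 'opening': 0.0917918939854382}
scene [[397.75773233   0.         252.95895771]
 [  0.         397.75773233 190.45927459]
 [  0.           0.           1.        ]] [[ 0.8031702   0.59567761  0.00926404]
 [ 0.37451899 -0.49276    -0.78544453]
 [-0.46330677  0.6343152  -0.61886272]] [-0.47485722 -0.13332958  1.21584315]
scene bar_top 0.79 [214.4, 202.1, 24.6, 28.1]
scene bolt_top 0.88 [214.3, 204.6, 26.7, 30.5]
scene push_face 0.87 [261.2, 217.2, 96.7, 84
[... 334 characters left out ...]
1]
side bar_top 0.87 [218.9, 219.3, 15.1, 25.5]
side bolt_top 0.74 [222.2, 209.6, 22.2, 45.0]
side push_face 0.95 [257.4, 206.6, 109.4, 70.0]
side case 0.71 [261.7, 203.8, 158.8, 137.6]
wrist [[297.31863964   0.         251.95961845]
 [  0.         297.31863964 189.48265469]
 [  0.           0.           1.        ]] [[ 9.99999273e-01 -1.19657686e-03  1.51108068e-04]
 [-1.19330873e-03 -9.63428895e-01  2.67961453e-01]
 [-1.75054595e-04 -2.67961439e-01 -9.63429622e-01]] [-0.52414263 -0.03328595  0.38968201]
wrist bar_top 0.66 [241.8, 177.6, 70.4, 116.8]
wrist bolt_top 0.97 [241.6, 174.3, 74.5, 114.4]
wrist push_face 0.67 [301.9, 183.7, 222.1, 136.7]
wrist case 0.93 [310.4, 146.8, 287.3, 290.7]
```

View pics/scene0.png

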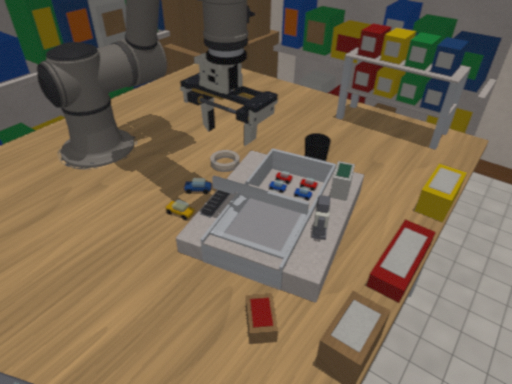

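View pics/side0.png

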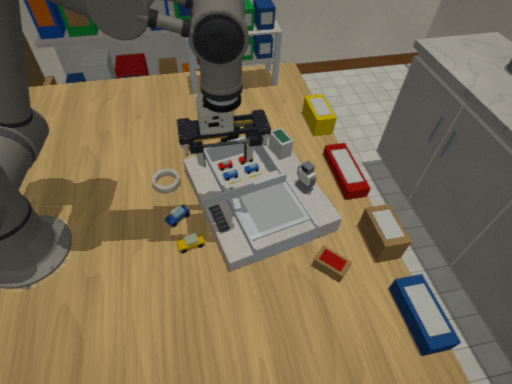

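View pics/wrist0.png

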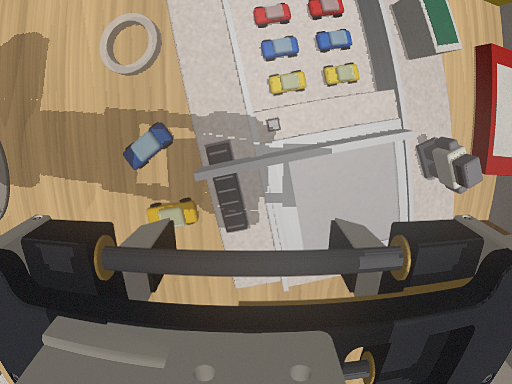

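Run:
```python
import cv2
a=cv2.imread("pics/wrist0.png");cv2.imwrite("pics/w0z.png",cv2.resize(a[100:250,170:330],None,fx=5,fy=4.0,interpolation=cv2.INTER_CUBIC)[:600])
a=cv2.imread("pics/side0.png");cv2.imwrite("pics/s0z.png",cv2.resize(a[130:270,170:350],None,fx=4,fy=4,interpolation=cv2.INTER_CUBIC))
a=cv2.imread("pics/scene0.png");cv2.imwrite("pics/c0z.png",cv2.resize(a[140:290,175:375],None,fx=4,fy=4,interpolation=cv2.INTER_CUBIC))
```

```text
(no output)
```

View pics/w0z.png

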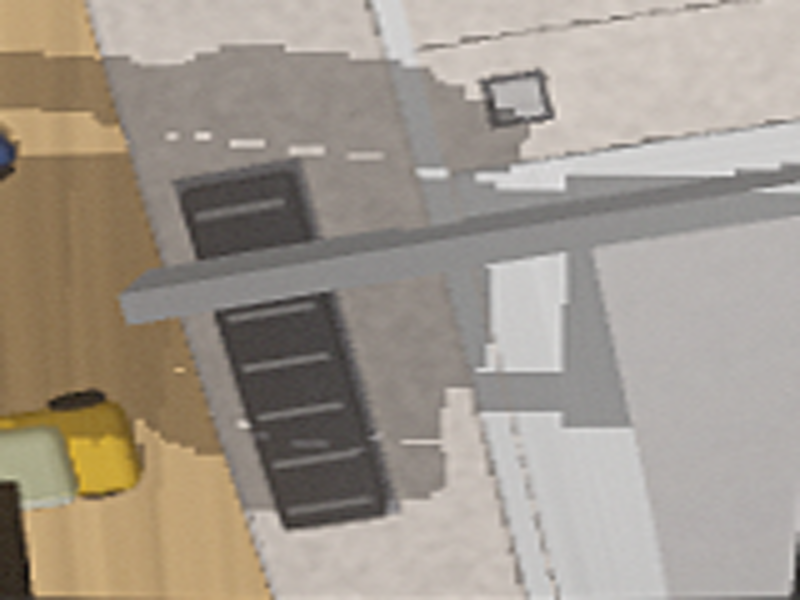

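View pics/s0z.png

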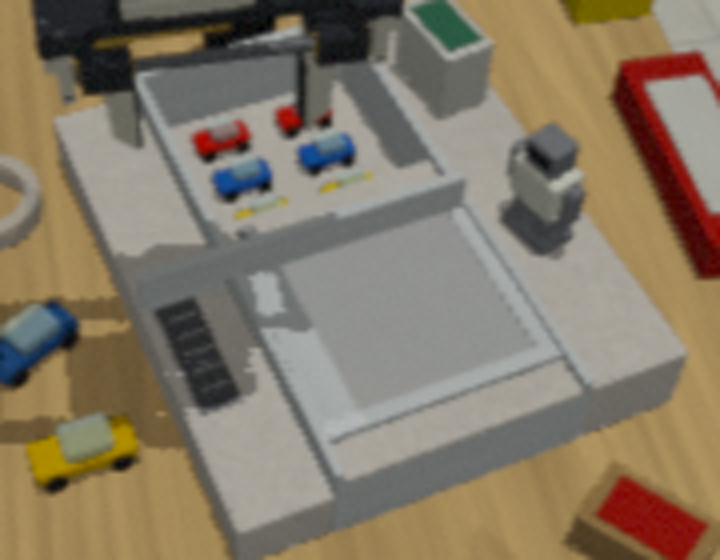

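View pics/c0z.png

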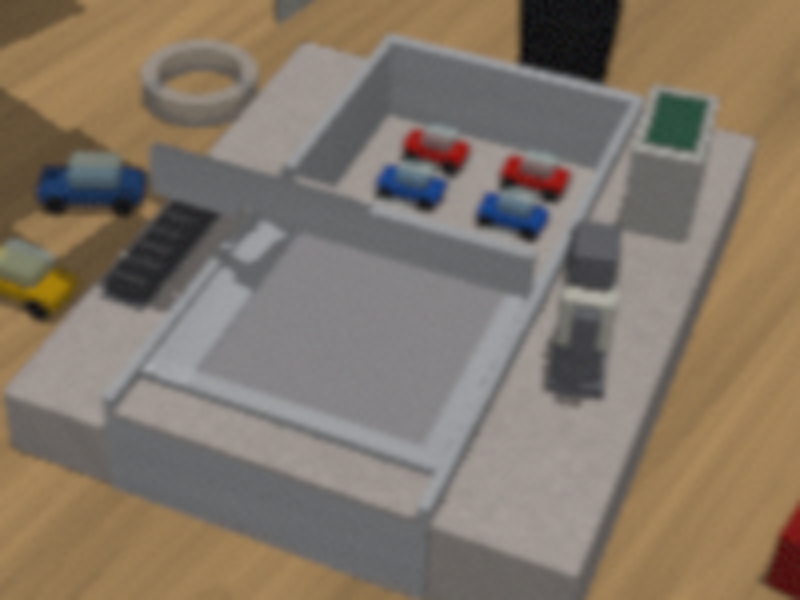

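```bash
cat > h.py <<'E'
import numpy as np, cv2, pickle
def proj(p,X,fish):
    c=np.asarray(X)@p["R"].T+p["t"]
    K=p["K"]
    if fish:
        r=np.hypot(c[:,0],c[:,1]);th=np.arctan2(r,c[:,2])
        s=th/np.maximum(r,1e-9)
        return np.c_[K[0,0]*c[:,0]*s+K[0,2],K[1,1]*c[:,1]*s+K[1,2]]
    return np.c_[K[0,0]*c[:,0]/c[:,2]+K[0,2],K[1,1]*c[:,1]/c[:,2]+K[1,2]]
def case2w(q,X):
    X=np.asarray(X,float);c,s=np.cos(q[2]),np.sin(q[2])
    return np.c_[q[0]+c*X[:,0]-s*X[:,1],q[1]+s*X[:,0]+c*X[:,1],X[:,2]]
E
cat > fit.py <<'E'
from h import *
from cell import cams,telemetry
from scipy.optimize import least_squares
P={n:cams.read_camera(n) for n in ["scene","side","wrist"]}
wz=lambda u,v:(170+u/5-.4,100+v/4-.4)
sz=lambda u,v:(170+u/4-.4,130+v/4-.4)
cz=lambda u,v:(175+u/4-.4,140+v/4-.4)
obs=[("wrist",(-139,-10,58),wz(176,182)),("wrist",(-113,-10,58),wz(297,160)),("wrist",(-139,-115,58),wz(287,527)),("wrist",(-113,-115,58),wz(385,512)),
("side",(-150,-205,46),sz(235,532)),("side",(170,-205,60),sz(685,352)),("scene",(-150,-205,46),cz(8,400)),("scene",(170,-205,60),cz(578,578)),
("scene",(170,180,60),cz(755,140)),("scene",(-150,180,46),cz(308,42)),("side",(-150,180,46),sz(55,122))]
def res(q,w=True):
    o=[]
    for n,X,u in obs:
        d=proj(P[n],case2w(q,[np.array(X)/1e3]),n=="wrist")[0]-u
        o.append(d*(1 if n!="wrist" else 1.5))
    return np.ravel(o)
best=least_squares(res,[.55,.05,-.2],loss="soft_l1")
print(best.x,np.round(best.fun.reshape(-1,2),1))
q=best.x
np.save("q.npy",q)
for n in P:print(n,-P[n]["R"].T@P[n]["t"])
for tr in range(0,30,4):
    for z in (62,95): print(tr,z,np.round(((proj(P["wrist"],case2w(q,[[-.150,tr/1e3-.06,z/1e3],[-.150,tr/1e3-.052,z/1e3]]),1)+.4)-[170,100])*[5,4]).tolist(),
       np.round(((proj(P["side"],case2w(q,[[-.150,tr/1e3-.06,z/1e3]]),0)+.4)-[170,130])*4).tolist(),np.round(((proj(P["scene"],case2w(q,[[-.150,tr/1e3-.06,z/1e3]]),0)+.4)-[175,140])*4).tolist())
s=telemetry.observe()
print("tcp",s["tool_pos"],s["tool_rot"],s["time"])
print("bar +-y ends, centre",case2w(q,[[-.126,-.01,.058],[-.126,-.115,.058],[-.126,-.0625,.058]]))
E
python3 fit.py
```

```text
[0.60710116 0.06954107 0.20113722] [[ 1.5  0.2]
 [-0.8  1.1]
 [-0.4 -0.2]
 [ 2.1 -0.5]
 [-0.5 -0.4]
 [ 0.9 -0.1]
 [-2.  -3.6]
 [-0.5 -0.8]
 [ 1.3 -0.6]
 [-0.4 -0.9]
 [-0.8 -2. ]]
scene [ 0.99463398 -0.55406546  0.65211611]
side [ 0.45343453 -0.57288264  0.8036747 ]
wrist [0.52417804 0.07172278 0.38447272]
0 62 [[183.0, 364.0], [174.0, 337.0]] [[153.0, 336.0]] [[134.0, 211.0]]
0 95 [[159.0, 399.0], [150.0, 370.0]] [[149.0, 305.0]] [[131.0, 166.0]]
4 62 [[179.0, 351.0], [170.0, 324.0]] [[151.0, 331.0]] [[138.0, 207.0]]
4 95 [[155.0, 384.0], [145.0, 355.0]] [[147.0, 300.0]] [[134.0, 163.0]]
8 62 [[174.0, 337.0], [166.0, 310.0]] [[149.0, 327.0]] [[141.0, 203.0]]
8 95 [[150.0, 370.0], [140.0, 340.0]] [[145.0, 296.0]] [[138.0, 159.0]]
12 62 [[170.0, 324.0], [162.0, 297.0]] [[147.0, 322.0]] [[144.0, 199.0]]
12 95 [[145.0, 355.0], [136.0, 325.0]] [[143.0, 291.0]] [[141.0, 155.0]]
16 62 [[166.0, 310.0], [158.0, 283.0]] [[145.0, 318.0]] [[148.0, 196.0]]
16 95 [[140.0, 340.0], [131.0, 310.0]] [[141.0, 287.0]] [[145.0, 152.0]]
20 62 [[162.0, 297.0], [153.0, 269.0]] [[143.0, 313.0]] [[151.0, 192.0]]
20 95 [[136.0, 325.0], [126.0, 295.0]] [[139.0, 282.0]] [[148.0, 148.0]]
24 62 [[158.0, 283.0], [149.0, 256.0]] [[141.0, 309.0]] [[154.0, 188.0]]
24 95 [[131.0, 310.0], [121.0, 280.0]] [[137.0, 278.0]] [[151.0, 144.0]]
28 62 [[153.0, 269.0], [145.0, 242.0]] [[139.0, 304.0]] [[158.0, 185.0]]
28 95 [[126.0, 295.0], [117.0, 264.0]] [[135.0, 273.0]] [[155.0, 141.0]]
tcp [5.25004248e-01 9.69389719e-06 2.40760092e-01] [3.14147257e+00 1.54384764e-05 1.57076477e+00] 0.9
bar +-y ends, centre [[ 0.48563916  0.03456992  0.058     ]
 [ 0.50661645 -0.06831328  0.058     ]
 [ 0.49612781 -0.01687168  0.058     ]]
```

servo_tool(
  targets="-24 -27 0 0; 0 0 0 -0.1; 0 0 0 -0.1; 0 0 40 0; 0 0 40 0; 0 0 30 0; 0 0 0 0; 0 0 0 0",
  hand=0,
  squeeze=10,
)

```text
time: 1.9
tool_pos: [0.4992, -0.0253, 0.1303]
tool_rot: [3.136, 0.002, 1.778]
contact_force: [0.2, -0.2, 0.1]
opening: 0.0164
```

Run:
```python
from h import *
from cell import cams,telemetry
s=telemetry.observe();print(s["tool_pos"],s["tool_rot"],s["opening"])
q=np.load("q.npy")
for n in ["wrist","side"]:
    p=cams.read_camera(n);a=cv2.cvtColor(p["color"],cv2.COLOR_RGB2BGR)
    X=case2w(q,[[-.139,-.01,.058],[-.113,-.01,.058],[-.113,-.115,.058],[-.139,-.115,.058],[-.15,-.039,.095],[-.092,-.039,.095]])
    for u in proj(p,X,n=="wrist"): cv2.circle(a,tuple(int(round(v)) for v in u),1,(0,255,0),-1)
    cv2.imwrite(f"pics/{n}1.png",cv2.resize(a,None,fx=1.5,fy=1.5) if n=="wrist" else cv2.resize(a[130:270,150:350],None,fx=4,fy=4))
```

```text
[ 0.49916036 -0.02526474  0.13034011] [3.13631536e+00 2.36870905e-03 1.77753238e+00] 0.01637334105185303
```

View pics/wrist1.png

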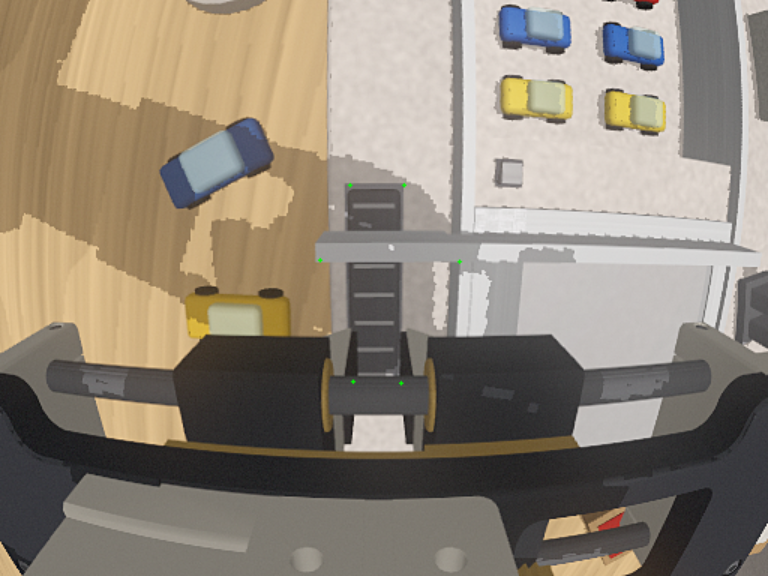

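View pics/side1.png

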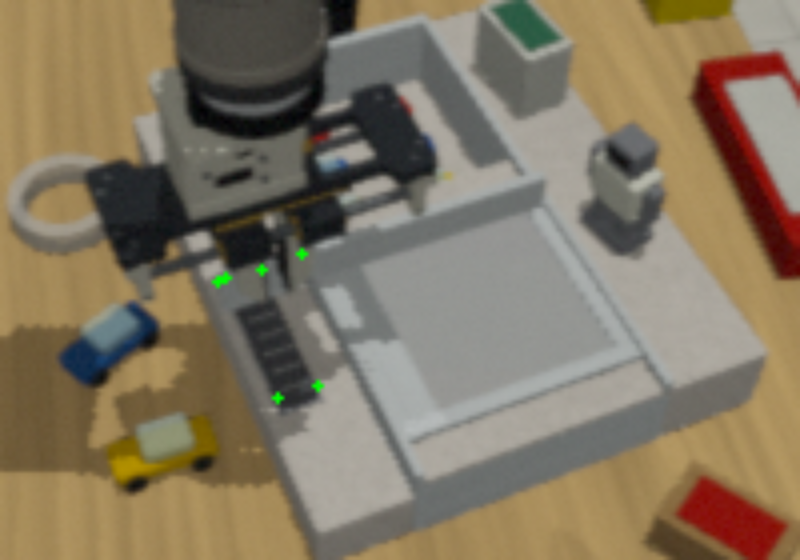

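servo_tool(
  targets="0 0 30 0.005; 0 0 16 0; 0 0 8 0; 0 0 2 0; 0 0 2 0; 0 0 2 0; 0 0 0 0",
)

```text
time: 2.88
tool_pos: [0.5043, -0.0262, 0.0754]
tool_rot: [3.123, 0.008, 1.773]
contact_force: [-1.0, -0.3, -0.2]
opening: 0.0004
```

servo_tool(
  targets="0 -6 0 0; 0 0 3 0; 0 0 2 0; 0 0 2 0; 0 0 2 0",
)

```text
time: 3.5
tool_pos: [0.4982, -0.0275, 0.0665]
tool_rot: [3.123, 0.008, 1.773]
contact_force: [-1.6, -0.7, 3.5]
opening: 0.0003
```

servo_tool(
  targets="0 0 2 0; 0 0 2 0; 0 0 2 0",
)

```text
time: 3.88
tool_pos: [0.4983, -0.0278, 0.0632]
tool_rot: [3.122, 0.009, 1.773]
contact_force: [-9.8, 0.6, 31.2]
opening: 0.0003
```

servo_tool(
  targets="0 0 1 0; 0 0 1 0",
)

```text
time: 4.12
tool_pos: [0.4982, -0.0276, 0.0639]
tool_rot: [3.121, 0.01, 1.773]
contact_force: [-4.9, 1.1, 12.7]
opening: 0.0005
```

servo_tool(
  targets="5 0 1 0; 5 0 1 0; 5 0 1 0; 5 0 1 0; 5 0 1 0",
)

```text
time: 4.75
tool_pos: [0.5005, -0.0098, 0.0641]
tool_rot: [3.106, 0.025, 1.775]
contact_force: [-1.6, -6.5, 9.7]
opening: 0.0005
```

servo_tool(
  targets="4 -3 1 0; 5 -3 1 0; 5 -2 1 0; 5 -2 1 0",
)

```text
time: 5.25
tool_pos: [0.4969, 0.0018, 0.0643]
tool_rot: [3.084, 0.039, 1.775]
contact_force: [0.7, -6.0, 8.0]
opening: 0.0005
```

servo_tool(
  targets="9 -3 1.3 0; 9 -3 1.3 0; 9 -2 1.3 0",
)

```text
time: 5.62
tool_pos: [0.4932, 0.0216, 0.0641]
tool_rot: [3.063, 0.052, 1.775]
contact_force: [0.3, -11.2, 12.4]
opening: 0.0001
```

```bash
cat > look.py <<'E'
import sys
from h import *
from cell import cams,telemetry
s=telemetry.observe();q=np.load("q.npy");c,sn=np.cos(q[2]),np.sin(q[2])
d=s["tool_pos"][:2]-q[:2];print("case xy",c*d[0]+sn*d[1],-sn*d[0]+c*d[1],"z",s["tool_pos"][2],s["tool_rot"],s["contact_force"],s["time"])
k=sys.argv[1]
A=[]
for n in ["wrist","scene"]:
    p=cams.read_camera(n);a=cv2.cvtColor(p["color"],cv2.COLOR_RGB2BGR)
    if n=="wrist": a=a[60:320,120:400]
    else: a=a[120:290,170:370]
    A.append(cv2.resize(a,(400,int(400*a.shape[0]/a.shape[1])),interpolation=cv2.INTER_CUBIC))
h=max(x.shape[0] for x in A)
cv2.imwrite(f"pics/l{k}.png",np.hstack([cv2.copyMakeBorder(x,0,h-x.shape[0],0,0,0) for x in A]))
E
python3 look.py 1
```

```text
case xy -0.12117447623699407 -0.02420409618186975 z 0.06411061670869839 [3.06310718 0.05226622 1.77538491] [  0.25808961 -11.15924882  12.4340251 ] 5.625
```

View pics/l1.png

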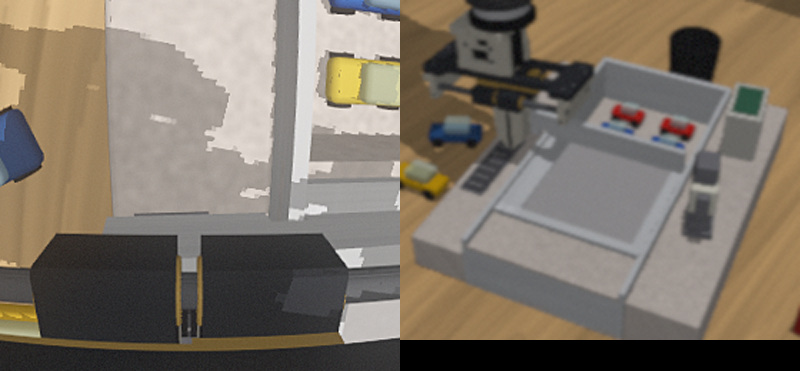

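servo_tool(
  targets="9 -2 1.2 0; 9 -2 1.2 0; 6 -2 1 0",
)

```text
time: 6.1
tool_pos: [0.4903, 0.0407, 0.0634]
tool_rot: [3.046, 0.061, 1.775]
contact_force: [1.8, -4.8, 7.5]
opening: 0.0003
```

```bash
python3 look.py 2
```

```text
case xy -0.12023617471957436 -0.004901026967946229 z 0.06342018059474336 [3.04617197 0.06127654 1.77533214] [ 1.78482075 -4.79392318  7.51763849] 6.1
```

View pics/l2.png

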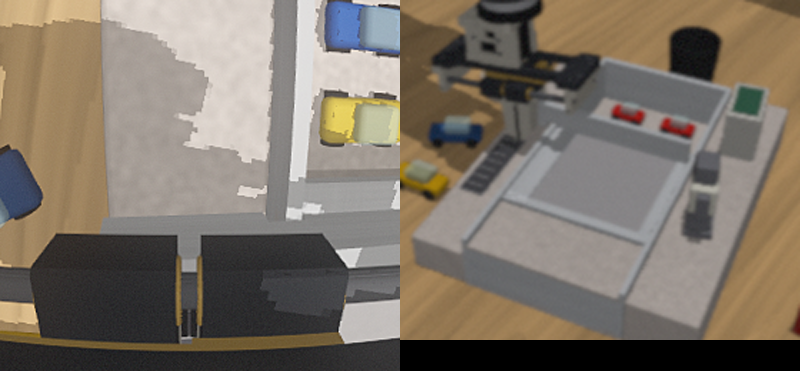

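servo_tool(
  targets="0 0 -8 0; 12 -2 -1 0; 12 -1 -1 0; 12 -1 -1 0; 12 -1 -1 0; 12 -1 -1 0",
)

```text
time: 6.95
tool_pos: [0.4718, 0.102, 0.0726]
tool_rot: [3.042, 0.062, 1.775]
contact_force: [3.0, -3.0, -0.0]
opening: 0.0006
```

```bash
python3 look.py 3
```

```text
case xy -0.1261114690975201 0.05886343945553628 z 0.07261312071004121 [3.04185154 0.06231087 1.77464062] [ 2.95618537 -3.01885578 -0.01261925] 6.95
```

View pics/l3.png

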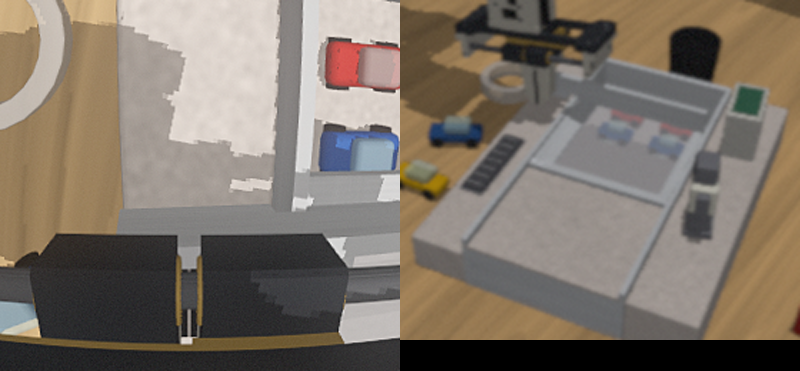

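servo_tool(
  targets="12 0 -1 0; 12 0 -1 0; 12 0 -1 0; 12 0 -1 0; 12 0 -1 0; 6 0 -0.5 0",
)

```text
time: 7.8
tool_pos: [0.455, 0.1711, 0.0731]
tool_rot: [3.046, 0.062, 1.776]
contact_force: [3.0, -2.7, -1.5]
opening: 0.0003
```

```bash
python3 look.py 4
```

```text
case xy -0.12878464872992296 0.12987514278559237 z 0.07309716425551736 [3.04623145 0.06201084 1.77577252] [ 2.97994549 -2.67833134 -1.49284549] 7.8
```

View pics/l4.png

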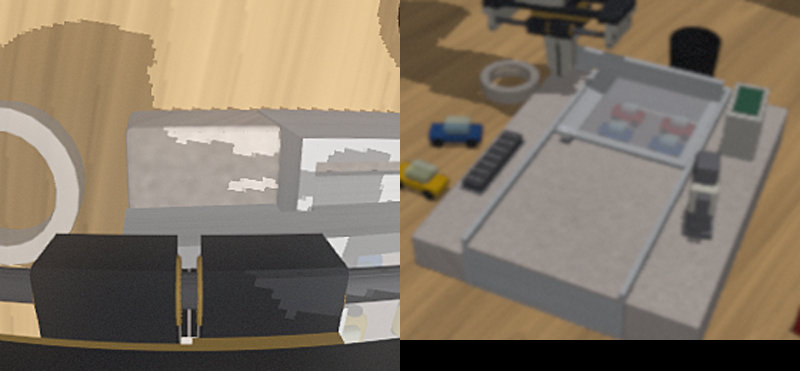

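servo_tool(
  targets="5 0 -0.4 0; 5 0 -0.4 0; 4 0 -0.3 0; 3 0 0 0",
)

```text
time: 8.4
tool_pos: [0.4534, 0.1753, 0.0732]
tool_rot: [3.052, 0.081, 1.778]
contact_force: [2.7, -16.0, 3.3]
opening: 0.0004
```

servo_tool(
  targets="3 0 0 0; 3 0 0 0; -10 0 0 0; -10 0 0 0; 0 0 -50 0; 0 0 -50 0; -40 0 0 0; -40 0 0 0; 0 0 0 0",
)

```text
time: 9.52
tool_pos: [0.4627, 0.0818, 0.1848]
tool_rot: [3.055, 0.088, 1.777]
contact_force: [0.1, -0.4, -0.9]
opening: 0.0004
```

```bash
python3 look.py 5
python3 - <<'E'
from h import *
from cell import cams
q=np.load("q.npy")
for n in ["scene","side"]:
    p=cams.read_camera(n);a=cv2.cvtColor(p["color"],cv2.COLOR_RGB2BGR)
    for t,col in ((.209,(0,255,0)),(.204,(0,0,255))):
        X=case2w(q,[[-.15,t-.06,.095],[-.092,t-.06,.095]])
        u=proj(p,X,0);print(n,t,u.round(1).tolist())
    z=a[140:290,175:375] if n=="scene" else a[110:250,150:350]
    cv2.imwrite(f"pics/{n}5.png",cv2.resize(z,None,fx=4,fy=4,interpolation=cv2.INTER_CUBIC))
E
```

```text
case xy -0.13901592160366427 0.040879700636667876 z 0.18482976527252956 [3.05525026 0.08757495 1.77660165] [ 0.09350911 -0.40850571 -0.92712197] 9.525
scene 0.209 [[246.4, 139.3], [266.0, 144.3]]
scene 0.204 [[245.6, 140.2], [265.3, 145.2]]
side 0.209 [[183.5, 153.0], [202.6, 147.8]]
side 0.204 [[184.0, 154.1], [203.1, 148.9]]
```

View pics/l5.png

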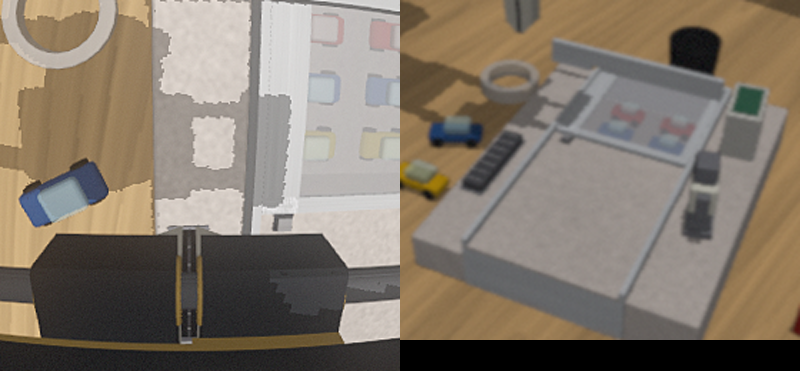

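View pics/scene5.png

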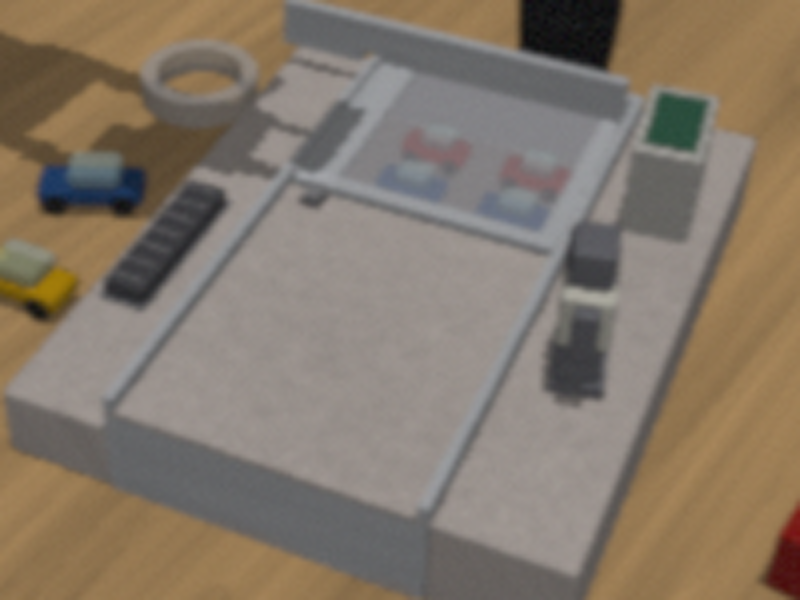

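View pics/side5.png

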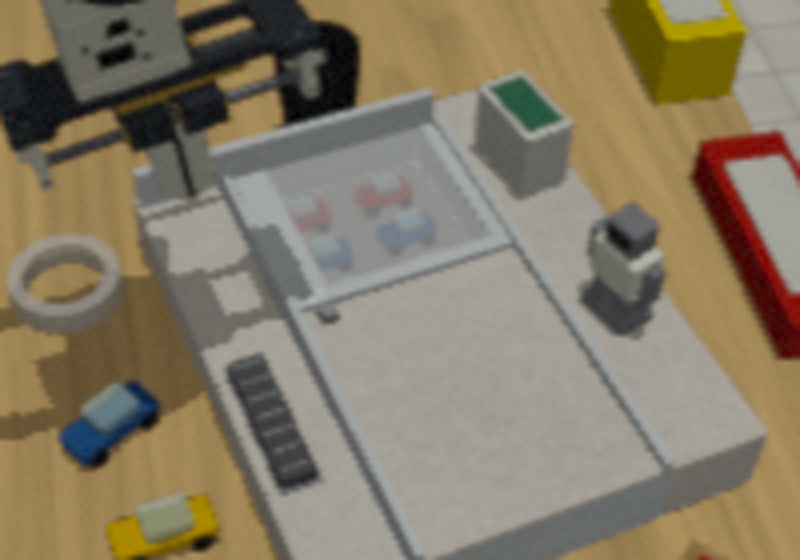

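servo_tool(
  targets="-40 0 -40 0; -40 0 -10 0; -30 0 0 0; 0 0 0 0; 0 0 0 0",
)

```text
time: 10.35
tool_pos: [0.4792, -0.0166, 0.2428]
tool_rot: [3.061, 0.084, 1.789]
contact_force: [0.1, -0.2, -0.1]
opening: 0.0005
```

Run:
```python
from h import *
from cell import cams,telemetry
s=telemetry.observe();print(s["tool_pos"],s["contact_force"],s["time"])
q=np.load("q.npy")
p=cams.read_camera("wrist");a=cv2.cvtColor(p["color"],cv2.COLOR_RGB2BGR)
cv2.imwrite("pics/w6.png",cv2.resize(a[0:300,120:420],(600,600),interpolation=cv2.INTER_CUBIC))
p=cams.read_camera("scene");b=cv2.cvtColor(p["color"],cv2.COLOR_RGB2BGR)
o=cv2.imread("pics/scene0.png")
f=lambda x:cv2.resize(x[175:235,190:260],(400,343),interpolation=cv2.INTER_CUBIC)
cv2.imwrite("pics/cmp.png",np.hstack([f(o),f(b)]))
for h in (.058,.052): print(((proj(p,case2w(q,[[-.113,-.115,h],[-.139,-.115,h],[-.113,-.01,h]]),0)-[190,175])*5.71).round())
```

```text
[ 0.47920781 -0.01659974  0.24280109] [ 0.1125603  -0.22179563 -0.05528963] 10.35
[[116. 210.]
 [ 59. 191.]
 [238.  64.]]
[[117. 221.]
 [ 60. 202.]
 [239.  75.]]
```

View pics/w6.png

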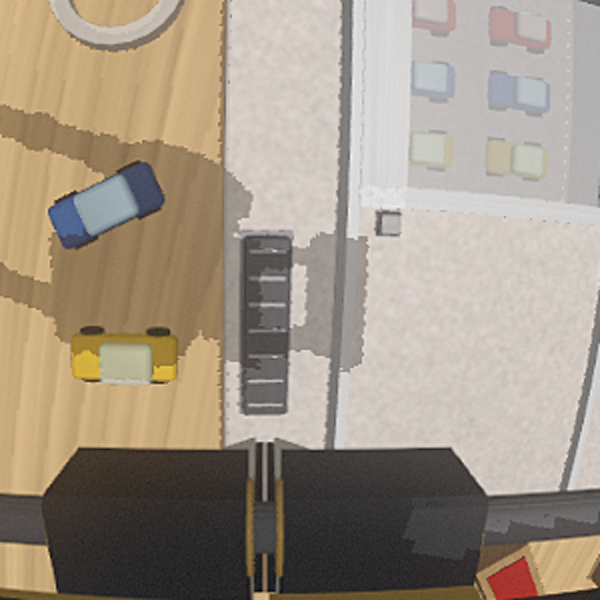

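View pics/cmp.png

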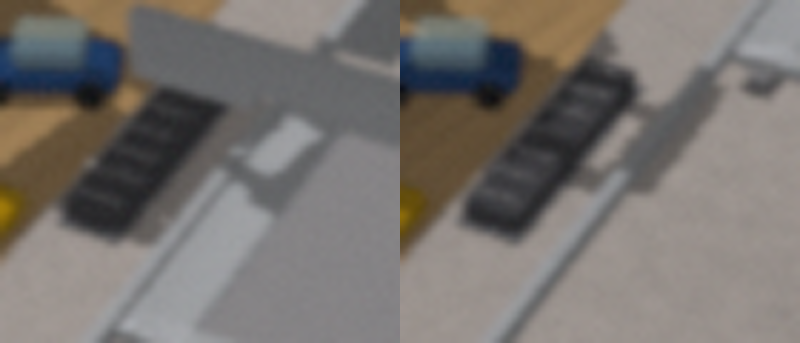

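The wrist view (bolt at 388,222) shows the bolt with its side walls visible, standing behind the lid's edge (about row 207). In the scene comparison the bar sits at the same height as at the start. The arm is clear of everything, so I am handing in.

```bash
python3 -c "
from cell import robot
print(robot.hand_in())"
```

```text
the job is handed in; nothing more can be done
None
```

The showcase looks closed, and I handed the job in at about 10.4 s; no verdict is reported.

**What I did:** With the gripper shut, I pressed the bar down to its stop behind the rail. The vertical force was 8–13 N while pushing, after a brief 31 N when the bar first bottomed out. Keeping it pressed, I slid the finger along the bar so its side pushed the rail past the bolt. I then raised the finger a few millimetres and pushed the lid until the force rose to about 16 N at the end stop. Last, I backed away and lifted clear.

**Last checks:**
- **Lid:** The rail end is within about 1 px of where it should be with the lid home.
- **Bolt and bar:** The bolt shows behind the lid's trailing edge, and the bar is back at its starting height.
- **Loose things:** The cars, tape, robot toy, card pack and pen cup look unmoved in the pictures. I checked them by eye only and did not measure them; the toy box was only partly in view.
- **Robot:** The force reading is about 0.2 N, so it is touching nothing.

**What disagreed:**
- **Lid position from the tool:** The TCP position at the end stop put the lid about 5 mm short of home. I put this down to the tool having tilted by about 0.1 rad under load, and I trusted the pictures and the end-stop force instead.
- **Sideways drift:** The finger also drifted by up to about 6 mm in case x while pressing. I corrected it as I went.

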